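Clamp a wooden block on the sloping carving board

TASK

Lay the dark brown wooden block lengthwise on the sloping board, flat on it and resting against the two steel pins, between the fixed blue stop and the sliding blue carriage, and let go of it. Then take the carriage by its black grip and slide it toward the stop, block and all, until the block is held snugly between the black jaw and the stop's steel pad, which is screwed out differently each time; press it home with a steady push of 10 to 20 N on the block for a moment, and never harder than 40 N. Leave the carriage there and do not disturb the cork sanding block, the carved owl and the red tin.

Things in the scene. Friction and masses are not known exactly. Their poses are not given: they have to be found in the camera images.
- deck: sloping plywood board, 200 mm up the slope (x), 420 mm wide (y), fixed to a stand on the bench; origin at the centre of its top surface, x points up the slope (away from the robot), y along the slide, z square to the surface; it slopes 28 degrees, its low edge toward the robot. A rail 6 mm high runs along y at x=60 mm
- pins (a point): point on the deck surface midway between the two steel rest pins, 14 mm thick and 16 mm high, which stand at deck x=-60 mm, y=-100 and +3 mm; the block's lower long side rests on their upper sides (deck x=-53 mm)
- light_bar (a point): centre of the work-light bar, 32 mm (deck x) by 430 mm (y) by 18 mm, at deck x=85 mm, its underside 244 mm above the deck, on two 12 mm posts at y=-200 and +200 mm; it hangs straight above the block's place and the grip, so the tool must come in leaning, square to the board
- end_stop: fixed blue stop on the board, 70 mm (x, from -65 to +5 mm) by 22 mm by 36 mm high; origin on the deck surface in the plane of its face, which looks along the deck's +y, at deck y=-165 mm; axes as the deck's. From the face a round steel pad (26 mm across, centre 22 mm above the deck at x=-30 mm) sticks out by 10 to 35 mm, set anew each time and not reported: the block's end comes to bear on it
- jaw: black rubber jaw plate of the carriage, 55 mm (x, from -50 to +5 mm), 8 mm thick, 38 mm high (up to 40 mm above the deck); origin on the deck surface in the plane of its face, which looks along the deck's -y, toward the stop; axes as the deck's
- carriage (a joint): travel of the blue carriage along the deck's -y, toward the stop, in m; 0 = far end, jaw face at deck y=+125 mm; it moves stiffly (some N of friction) and stays where it is left
- grip (a point): point in the black grip fin of the carriage, 70 mm above the deck, 30 mm behind the jaw face (deck +y) and at deck x=-30 mm; the fin is 14 mm thick (y), 36 mm long (x) and reaches from 43 to 91 mm above the deck; the carriage body under it is 46 mm wide (y), 135 mm long (x, from -50 to +85 mm) and 34 mm high
- block: dark brown beech block, 46 mm (x) by 165 mm (y) by 44 mm high (z); origin at the centre of its underside; lies flat on the bench
- block_center (a point): centre of the brown block, 22 mm above its underside
- sanding: cork sanding block, 60 mm (x) by 102 mm (y) by 28 mm high, bystander; origin at the centre of its underside
- owl: carved wooden owl, 44 x 54 x 83 mm high, bystander; origin at the centre of its underside
- tin: round red wax tin, 68 mm across, 30 mm high, bystander; origin at the centre of its underside
Mind the look-alikes: they are no part of the job. There is more than one size of the block; the job needs the larger.

How it is judged:
By the outcome, as a careful person would: the job done as asked, in the order asked, and still so for the second after the job is handed in, with the robot touching nothing.
It also fails if it takes over 67 s, if anything falls off the work surface, if the arm or the gripper's body presses on something with over 40 N, if the wrist force passes 120 N, or if a joint passes its speed limit or range.

ROBOT

A 6-joint arm with a two-finger parallel gripper is mounted at the origin on a cart in front of the work surface, level with it; the furniture and walls round the work are solid. World frame = base frame: x ahead of the robot, y to its left, z up, the work surface at z = 0. Lengths are in m, angles in rad, forces in N, time in s.
With the tool pointing down it reaches from about 0.35 to 0.975 m from the base axis. Payload 17.4 kg.
Tool frame: the origin (TCP) lies at the very end of the fingers, on their centre line; the grasp point (between the pads) lies 19 mm behind it; z points along the fingers, y is the line along which they close (so a half turn about z gives the same grasp; the last joint's range is limited). The gripper opens to 85 mm and grips with 20 to 120 N. Pads are 22 mm wide; open, the fingers measure 114 mm over their backs; the gripper's body (76 mm by 85 mm) begins 54 mm behind the grasp point. The pads swing forward as they close: fully open they stand 13 mm farther back than shut.
Start: joints at [-1.249, 0.116, 1.442, -0, 1.584, -0.038], TCP at [0.238, -0.632, 0.231] pointing down, gripper open.
Joint ranges: [-2.83, 2.83], [-0.83, 2.19], [0.07, 2.5], [-1.14, 4.28], [0.01, 3], [-2.97, 2.97]. Speed limits (rad/s): [1.89, 1.89, 2.22, 3.14, 3.14, 3.14].

INTERFACE

Orientations are given as a rotation vector (axis times angle).
In Python, from station import read_state, optics, r gives the robot as it stands.
- The arm moves only by the tool send_rows, never from a script. Its argument "steps" is a list of rows, each a list of 7 numbers: the shift along the world's x, y, z as a fraction of full scale, then the turn, a rotation vector about the world's x, y, z as a fraction of full scale, then the closure in counts, from 0 (fully open) to 255 (shut). A call has 1 to 10 rows; each row shifts and turns the commanded pose from where the row before left it; what a row does not reach is not made up. Full scale, the value 1, is 0.03 m for a shift and 4 degrees for a turn. A row lasts 1/10 s, in which the tool goes at most 50 mm and 8.59 degrees, less where a joint would pass 70% of its speed; a pose out of reach is approached as far as the arm can. A call with a number of a shift or a turn outside -1 to 1 is refused whole. A call with a gripper value outside its range is refused whole. The fingers move at their own pace and stop on an object; the grip force is fixed at half the most. Time passes only in rows, so rows that do not move let the fingers close. It gives the time, the measured TCP pose, the force, the opening and the grip force at its end, in the units of the state.
- read_state(): the state, without advancing time (a new reading comes with each control period).
- optics.snapshot(name): name is "side" or "top" or "wrist"; returns (picture, depth): 400x640x3 uint8, blue, green, red; 400x640 float32, m along the optical axis (not along the pixel's ray), 0 where there is no reading.
- optics.camera_info(name): a dict with "vfov" (degrees; the focal length in pixels is half the picture's height over the tangent of half this angle, whatever the lens; pixels are square), "cx", "cy" (the principal point, pixels), "eye" and "orientation" of the camera in the world; the wrist camera has in their place "T_tool_cam" (4x4, takes a point from camera to tool coordinates, whose origin is the TCP and whose axes are the flange's). Camera axes: x right, y down, z forward; pixel columns grow to the right and rows downward; lengths in m; the calibration is good to about 2 mm. The wrist camera is an equidistant fisheye: a pixel r from the principal point sees the ray r / f radians off the axis. A picture is of the moment at which its call begins: read the wrist's pose just before it. camera_info takes no time and is no camera call.
- r.finish_job(): hands the job in; it is judged then, once.
The state is a dict: "time": time; "q": joint angles; "joint_velocities": joint speeds; "tau": joint torques, N m; "ee_pos": TCP position; "orientation": TCP orientation; "wrist_force": force on the tool from outside, world axes, zero at the start; "wrist_torque": the same for the moment, N m; "gripper_width": finger opening in m; "grip_force": force on a finger pad.
Only numpy, scipy, OpenCV 4.12 (cv2) and the standard library are available. Lean on these libraries where they do the work, as an engineer would, in place of code of your own. Each camera call takes 0.05 s, during which the arm holds its last target. There are 200 camera calls.

## Working session

There is one attempt and no reset: what is moved stays moved. The work goes in short steps, Python scripts to look and compute and a tool call to move; the robot and the scene stay as the last step left them, time stands still between calls to the robot, and variables do not carry over. Pictures are saved under pics/ and viewed, at most 10 in all, crops included, and the job is handed in when it is done.

Besides the shell and the picture viewer there is one more tool, called after "Request:" as name([rows], argument=value, ...), one row to a line, values as JSON. send_rows: Moves the arm, as the interface text tells. Its arguments: {"type":"object","properties":{"steps":{"type":"array","items":{"type":"array","items":{"type":"number"}}}},"required":["steps"]}

```bash
ls; mkdir -p pics; cat > h.py <<'E'
import numpy as np,cv2
from scipy.spatial.transform import Rotation as R
from station import read_state,optics,r
def snap(n,tag):
    s=read_state(); im,d=optics.snapshot(n); cv2.imwrite(f'pics/{tag}.png',im); np.savez(f'pics/{tag}.npz',d=d,p=s['ee_pos'],o=s['orientation'])
    return im,d
def cam(n):
    i=optics.camera_info(n); return i
def pt(n,d,u,v):
    i=optics.camera_info(n); f=200/np.tan(np.radians(i['vfov']/2))
    z=np.median(d[v-1:v+2,u-1:u+2]); c=np.array([(u-i['cx'])/f*z,(v-i['cy'])/f*z,z])
    return np.array(i['eye'])+rot(i['orientation'])@c
def rot(o):
    o=np.array(o); return o if o.shape==(3,3) else R.from_rotvec(o).as_matrix()
E
python3 - <<'E'
from h import *
for n in ('side','top','wrist'):
    snap(n,n+'0'); print(n,optics.camera_info(n))
print(read_state())
E
```

```text
pics
side {'vfov': 48.96364531792312, 'cx': 323.9205396982666, 'cy': 198.7473428394497, 'eye': array([0.45698505, 0.92255687, 0.86131362]), 'orientation': array([-0.14922851,  2.74153696, -1.45093061])}
top {'vfov': 48.01907600139898, 'cx': 320.33787941351414, 'cy': 194.2073530487493, 'eye': array([ 0.27891446, -0.01744633,  1.44555638]), 'orientation': array([-2.1308855 ,  2.091695  , -0.21713249])}
wrist {'vfov': 65.70646984690485, 'cx': 310.934125216217, 'cy': 202.9765050366506, 'T_tool_cam': array([[-9.90785800e-04, -9.52379136e-01, -3.04914742e-01,
         7.74521411e-02],
       [ 9.99999404e-01, -8.03849580e-04, -7.38618408e-04,
        -1.20158414e-05],
       [ 4.58339173e-04, -3.04915293e-01,  9.52379365e-01,
        -1.42206236e-01],
       [ 0.00000000e+00,  0.00000000e+00,  0.00000000e+00,
         1.00000000e+00]])}
{'time': 0.15, 'q': array([-1.24882441e+00,  1.16342718e-01,  1.44214773e+00,  6.81167749e-06,
        1.58398959e+00, -3.77793278e-02]), 'joint_velocities': array([-0.00093042,  0.00048473, -0.00170149, -0.00115776,  0.00090184,
        0.00021568]), 'tau': array([ 1.02256774e-03, -7.32509565e+01, -6.32848334e+01,  1.29172278e-06,
        5.05864882e-03,  4.74937269e-05]), 'ee_pos': array([ 0.23758442, -0.63163688,  0.23073176]), 'orientation': array([-3.09004080e+00, -5.61896356e-01,  1.86759312e-04]), 'wrist_force': array([-0.8596114 ,  0.14154996, -0.56533424]), 'wrist_torque': array([-0.07792389, -0.01487862, -0.01360007]), 'grip_force': 0.0, 'gripper_width': 0.0852923307508068}
```

View pics/top0.png

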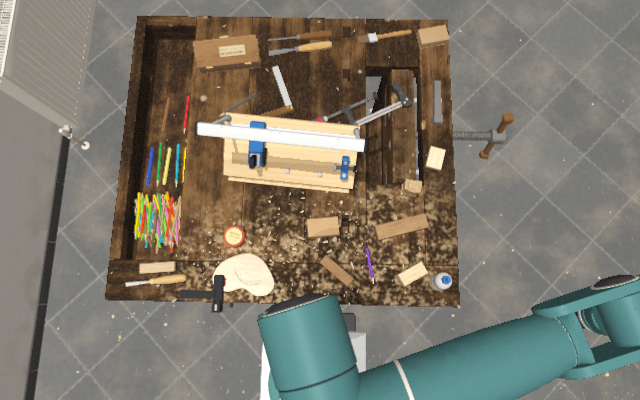

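View pics/side0.png

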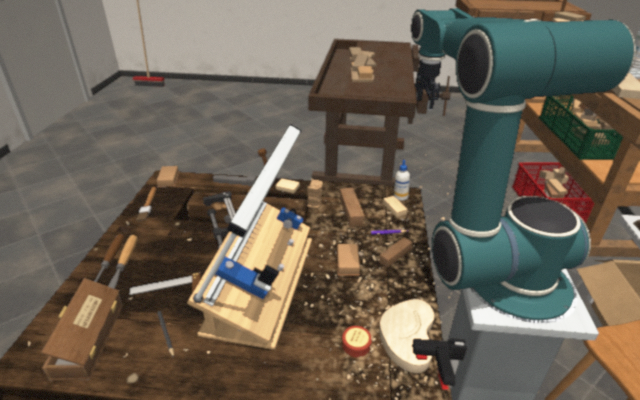

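```bash
python3 - <<'E'
from h import *
im=cv2.imread('pics/top0.png')
c=cv2.resize(im[110:300,190:460],None,fx=2.95,fy=2.95,interpolation=cv2.INTER_CUBIC);cv2.imwrite('pics/topc.png',c)
d=np.load('pics/top0.npz')['d']
for u,v in [(402,227),(337,270),(323,227),(412,186),(255,165),(245,150),(300,150),(233,236),(345,165),(437,158),(240,273),(300,225)]:
    print(u,v,pt('top',d,u,v).round(4))
E
```

```text
402 227 [ 0.4728 -0.2701  0.0443]
337 270 [ 0.3362 -0.0679  0.0315]
323 227 [ 0.4707 -0.0221  0.0253]
412 186 [ 0.5982 -0.2982  0.0756]
255 165 [0.6422 0.188  0.1296]
245 150 [0.7024 0.2286 0.0869]
300 150 [0.7028 0.0545 0.096 ]
233 236 [0.4361 0.2616 0.0307]
345 165 [ 0.6512 -0.086   0.1155]
437 158 [ 0.7075 -0.3943  0.02  ]
240 273 [0.3215 0.2334 0.0289]
300 225 [ 0.4794  0.0525 -0.0008]
```

View pics/topc.png

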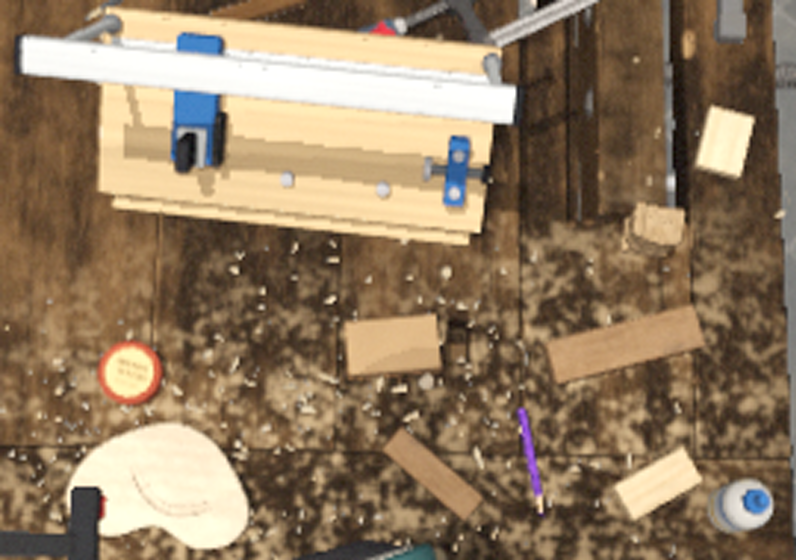

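```bash
cat >> h.py <<'E'
def cloud(n,d):
    i=optics.camera_info(n); f=200/np.tan(np.radians(i['vfov']/2))
    v,u=np.mgrid[:400,:640]; c=np.stack([(u-i['cx'])/f*d,(v-i['cy'])/f*d,d],-1)
    P=np.array(i['eye'])+c@rot(i['orientation']).T; P[d<=0]=np.nan; return P
E
python3 - <<'E'
from h import *
for n in ('top','side'):
    P=cloud(n,np.load(f'pics/{n}0.npz')['d']).reshape(-1,3)
    im=cv2.imread(f'pics/{n}0.png').reshape(-1,3)
    P=P[~np.isnan(P[:,0])]
    # table
    m=(abs(P[:,0]-.47)<.06)&(abs(P[:,1]-.1)<.06); print(n,'table z',np.median(P[m,2]).round(4))
    for nm,c,rad,zl in [('block',(.473,-.27),.11,(.03,.06)),('sand',(.4707,-.022),.08,(.015,.05)),('tin',(.436,.262),.06,(.015,.05)),('small',(.336,-.068),.09,(.018,.05)),('owl',(.598,-.298),.05,(.03,.12))]:
        m=(np.hypot(P[:,0]-c[0],P[:,1]-c[1])<rad)&(P[:,2]>zl[0])&(P[:,2]<zl[1]); Q=P[m]
        zt=np.percentile(Q[:,2],80); Q2=Q[Q[:,2]>zt-.006]
        b=cv2.minAreaRect((Q2[:,:2]*1000).astype(np.float32)); print(nm,len(Q2),'ztop',np.median(Q2[:,2]).round(4),b, 'max',Q[:,2].max().round(3))
    # deck plane
    Q=P[(P[:,0]>.56)&(P[:,0]<.8)&(P[:,1]>-.12)&(P[:,1]<.29)&(P[:,2]>.02)&(P[:,2]<.3)]
    best=None;rng=np.random.default_rng(0)
    for k in range(500):
        a=Q[rng.choice(len(Q),3,False)];nn=np.cross(a[1]-a[0],a[2]-a[0]);l=np.linalg.norm(nn)
        if l<1e-4: continue
        nn/=l; nn*=np.sign(nn[2]); 
        if abs(np.degrees(np.arccos(nn[2]))-28)>4: continue
        s=(abs((Q-a[0])@nn)<.003).sum()
        if best is None or s>best[0]: best=(s,nn,a[0])
    I=Q[abs((Q-best[2])@best[1])<.003];c=I.mean(0);nn=np.linalg.svd(I-c)[2][2];nn*=np.sign(nn[2])
    print('deck n',nn,'tilt',np.degrees(np.arccos(nn[2])),'c',c,'yaw',np.degrees(np.arctan2(-nn[1],-nn[0])),len(I))
    yaw=np.arctan2(-nn[1],-nn[0]); ey=np.array([-np.sin(yaw),np.cos(yaw),0]); ex=np.cross(ey,nn)
    L=np.stack([(I-c)@ex,(I-c)@ey],1)
    b=cv2.minAreaRect((L*1000).astype(np.float32)); print(b)
    A=np.stack([(P-c)@ex,(P-c)@ey,(P-c)@nn],1)
    np.savez(f'pics/deck_{n}.npz',c=c,ex=ex,ey=ey,n=nn)
    m=(A[:,2]>.235)&(A[:,2]<.275)&(abs(A[:,0])<.2)&(abs(A[:,1])<.3)
    b=cv2.minAreaRect((A[m][:,:2]*1000).astype(np.float32)); print('bar',b,np.median(A[m],0))
E
```

```text
top table z 0.0
block 677 ztop 0.0447 ((510.5983581542969, -259.2364501953125), (119.06390380859375, 163.77664184570312), 15.48473072052002) max 0.058
sand 496 ztop 0.0286 ((471.5601806640625, -21.70206069946289), (58.440128326416016, 99.43550109863281), 6.5679755210876465) max 0.038
tin 311 ztop 0.0303 ((436.3477478027344, 260.0816650390625), (63.884979248046875, 66.93310546875), 1.770423173904419) max 0.041
small 321 ztop 0.0308 ((335.161376953125, -66.15662384033203), (112.82280731201172, 31.398069381713867), 50.25532531738281) max 0.039
owl 152 ztop 0.0795 ((598.3281860351562, -299.8374328613281), (53.56554412841797, 38.36206817626953), 77.14698028564453) max 0.089
deck n [-0.46510369  0.04060037  0.8843247 ] tilt 27.83146743576355 c [0.68922882 0.08189133 0.08742645] yaw -4.988883112105583 3594
((10.853324890136719, 5.0200958251953125), (417.6013488769531, 200.24766540527344), 89.97994995117188)
bar ((95.00169372558594, 5.4250030517578125), (438.74896240234375, 33.715030670166016), 89.94950866699219) [0.09643639 0.00388925 0.26369806]
side table z 0.0019
block 410 ztop 0.046 ((4
[... 316 characters left out ...]
9375, 94.5357894897461), 87.9964828491211) max 0.036
small 313 ztop 0.0318 ((339.6548156738281, -62.88926696777344), (116.11520385742188, 34.11631774902344), 50.983299255371094) max 0.037
owl 123 ztop 0.0793 ((603.4227294921875, -296.323974609375), (58.501991271972656, 39.95026397705078), 78.48844146728516) max 0.087
deck n [-0.46725274  0.04158395  0.88314532] tilt 27.97585967964429 c [0.68890153 0.12242959 0.08572574] yaw -5.085736654928663 5320
((18.753501892089844, -33.171539306640625), (199.74713134765625, 418.4981994628906), 0.13496318459510803)
bar ((102.98152160644531, -32.61445617675781), (33.73252487182617, 443.0274963378906), 0.05349118635058403) [0.10286371 0.03860225 0.26385687]
```

```bash
python3 - <<'E'
from h import *
for n in ('top','side'):
    P=cloud(n,np.load(f'pics/{n}0.npz')['d']); im=cv2.imread(f'pics/{n}0.png')
    D=np.load(f'pics/deck_{n}.npz'); off=(.0109,.0050) if n=='top' else (.01875,-.0332)
    o=D['c']+off[0]*D['ex']+off[1]*D['ey']; print(n,'origin',o.round(4),'tilt/yaw', D['ex'].round(4),D['ey'].round(4))
    A=np.stack([(P-o)@D['ex'],(P-o)@D['ey'],(P-o)@D['n']],-1)
    hsv=cv2.cvtColor(im,cv2.COLOR_BGR2HSV)
    blue=(hsv[...,0]>95)&(hsv[...,0]<125)&(hsv[...,1]>130)
    onD=(abs(A[...,0])<.1)&(abs(A[...,1])<.21)
    for nm,m in [('stop',blue&onD&(A[...,1]<-.1)&(A[...,2]>.025)),('carr',blue&onD&(A[...,1]>0)&(A[...,2]>.025)&(A[...,2]<.05)),
      ('pins',onD&(A[...,0]<-.045)&(A[...,0]>-.075)&(A[...,2]>.012)&(A[...,2]<.02)&(A[...,1]>-.13)),
      ('pinL',onD&(A[...,0]<-.045)&(A[...,0]>-.075)&(A[...,2]>.012)&(A[...,2]<.02)&(A[...,1]>-.05)&(A[...,1]<.05)),
      ('fin',onD&(A[...,2]>.08)&(A[...,2]<.1)),('jaw',onD&(A[...,2]>.036)&(A[...,2]<.043)&(A[...,1]>0)&(hsv[...,2]<70)),('pad',onD&~blue&(A[...,0]<0)&(A[...,2]>.025)&(A[...,2]<.04)&(A[...,1]<-.09)&(A[...,1]>-.165)),
      ('bar',(A[...,2]>.25)&(A[...,2]<.275)&(abs(A[...,0])<.2)&(abs(A[...,1])<.3))]:
        q=A[m]*1000
        if len(q): print(nm,len(q),np.percentile(q,2,0).round(1),np.percentile(q,98,0).round(1))
    m=(np.abs(P[...,2]-.045)<.006)&(np.hypot(P[...,0]-.473,P[...,1]+.27)<.1)&(P[...,0]<.53)
    print('block',cv2.minAreaRect((P[m][:,:2]*1000).astype(np.float32)))
E
```

```text
top origin [0.6993 0.086  0.0925] tilt/yaw [ 0.881  -0.0769  0.4669] [0.087  0.9962 0.    ]
stop 92 [ -59.4 -183.    30.9] [   3.5 -165.    40.7]
carr 275 [-40.   81.5  28. ] [ 84.5 124.3  40.1]
pins 31 [ -65.4 -104.5   13. ] [-46.8  73.3  19.8]
pinL 13 [-63.9  -2.6  12.9] [-54.4   9.8  18.9]
fin 77 [ -45.4 -195.6   80.2] [ 90.4 198.8  95.1]
jaw 36 [-44.1  73.1  36.3] [ 1.1 80.7 42.5]
pad 40 [ -59.8 -164.7   25.7] [  -3.4 -141.2   36. ]
bar 2261 [  68.9 -210.4  255.2] [100.1 211.2 268.4]
block ((475.2931823730469, -269.06396484375), (45.881591796875, 164.4682159423828), 15.0972318649292)
side origin [0.7025 0.0879 0.0945] tilt/yaw [ 0.8797 -0.0783  0.4691] [0.0886 0.9961 0.    ]
stop 119 [ -61.8 -182.1   25.3] [   2.1 -161.7   38.5]
carr 591 [-41.9  86.1  25.7] [ 73.9 127.4  36.7]
pins 37 [ -65.6 -103.7   12.8] [-46.5 125.3  18.8]
pinL 18 [-65.3  -3.5  12.6] [-54.6  10.2  17. ]
fin 145 [-46.8  97.3  80.8] [ 89.2 206.3  98.6]
jaw 12 [-13.9  76.2  36.8] [-1.4 82.8 40.9]
pad 40 [ -39.7 -164.5   25.6] [ -18.6 -138.    36.1]
bar 1845 [  68.7 -207.5  254.8] [ 99.5 220.1 266.1]
block ((480.5193786621094, -267.8313903808594), (46.47911834716797, 170.15370178222656), 15.523426055908203)
```

Request:
send_rows([
  [0.362,0.55,0,0,0,0.9625,0],
  [0.362,0.55,0,0,0,0.9625,0],
  [0.362,0.55,0,0,0,0.9625,0],
  [0.362,0.55,0,0,0,0.9625,0],
  [0.362,0.55,0,0,0,0.9625,0],
  [0.362,0.55,0,0,0,0.9625,0],
  [0.362,0.55,0,0,0,0.9625,0],
  [0.362,0.55,0,0,0,0.9625,0],
  [0.362,0.55,0,0,0,0.9625,0],
  [0.362,0.55,0,0,0,0.9625,0],
])

```text
time: 1.15
ee_pos: [0.3466, -0.466, 0.2311]
orientation: [-2.73, -1.553, -0.0]
wrist_force: [-0.5, -0.8, -0.1]
gripper_width: 0.0855
grip_force: 0.0
```

Request:
send_rows([
  [0.362,0.55,0,0,0,0.9625,0],
  [0.362,0.55,0,0,0,0.9625,0],
  [0.362,0.55,0,0,0,0.9625,0],
  [0.362,0.55,0,0,0,0.9625,0],
  [0.362,0.55,0,0,0,0.9625,0],
  [0.362,0.55,0,0,0,0.9625,0],
  [0.362,0.55,0,0,0,0.9625,0],
  [0.362,0.55,0,0,0,0.9625,0],
  [0.362,0.55,0,0,0,0.9625,0],
  [0.362,0.55,0,0,0,0.9625,0],
])

```text
time: 2.15
ee_pos: [0.4552, -0.301, 0.2311]
orientation: [-2.066, -2.367, 0.0]
wrist_force: [0.6, -0.6, 0.1]
gripper_width: 0.0852
grip_force: 0.0
```

Request:
send_rows([
  [0.362,0.55,0,0,0,0.9625,0],
  [0.362,0.55,0,0,0,0.9625,0],
  [0,0,0,0,0,0,0],
  [0,0,0,0,0,0,0],
])

```text
time: 2.55
ee_pos: [0.4765, -0.2687, 0.2312]
orientation: [-1.906, -2.497, 0.0]
wrist_force: [0.3, 0.2, 0.7]
gripper_width: 0.0856
grip_force: 0.0
```

Now the wrist camera cloud on the block.

```bash
cat >> h.py <<'E'
def wcloud(d,p,o):
    i=optics.camera_info('wrist'); f=200/np.tan(np.radians(i['vfov']/2))
    v,u=np.mgrid[:400,:640]; x=(u-i['cx']);y=(v-i['cy']);rr=np.hypot(x,y)+1e-9;th=rr/f
    k=np.tan(th)/rr; c=np.stack([x*k*d,y*k*d,d],-1); T=i['T_tool_cam']
    P=(c@T[:3,:3].T+T[:3,3])@rot(o).T+p; P[d<=0]=np.nan; return P
E
python3 - <<'E'
from h import *
im,d=snap('wrist','w1'); z=np.load('pics/w1.npz'); P=wcloud(d,z['p'],z['o'])
m=(np.abs(P[...,2]-.045)<.006)&(np.hypot(P[...,0]-.476,P[...,1]+.27)<.1)&(P[...,0]<.53)
print('block',m.sum(),np.median(P[m],0),cv2.minAreaRect((P[m][:,:2]*1000).astype(np.float32)))
m=(abs(P[...,2])<.01)&(np.hypot(P[...,0]-.476,P[...,1]+.27)<.2);print(np.median(P[m],0))
E
```

```text
block 5892 [ 0.47354395 -0.26211928  0.04351306] ((475.0311584472656, -268.68450927734375), (47.13386535644531, 164.24325561523438), 15.340270042419434)
[ 0.45698689 -0.24002164 -0.00086901]
```

View pics/w1.png

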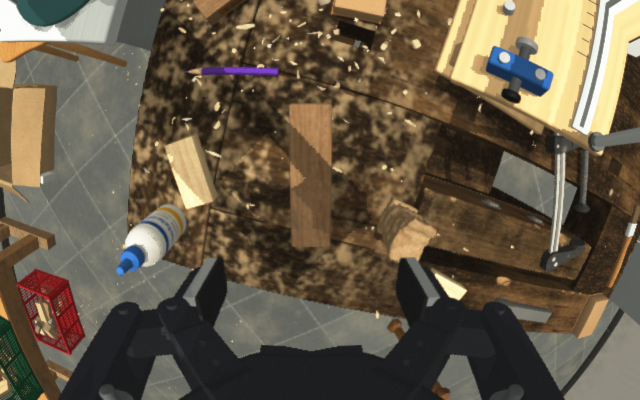

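Request:
send_rows([
  [-0.05,0,-1,0,0,0,0],
  [0,0,-1,0,0,0,0],
  [0,0,-1,0,0,0,0],
  [0,0,-1,0,0,0,0],
  [0,0,-1,0,0,0,0],
  [0,0,-1,0,0,0,0],
  [0,0,-0.8,0,0,0,0],
  [0,0,-0.4,0,0,0,0],
  [0,0,-0.23,0,0,0,0],
  [0,0,0,0,0,0,0],
])

```text
time: 3.6
ee_pos: [0.4749, -0.2691, 0.0083]
orientation: [-1.906, -2.497, 0.0]
wrist_force: [-0.4, -0.2, 0.6]
gripper_width: 0.0853
grip_force: 0.0
```

Request:
send_rows([
  [0,0,0,0,0,0,255],
  [0,0,0,0,0,0,255],
  [0,0,0,0,0,0,255],
  [0,0,0,0,0,0,255],
  [0,0,0,0,0,0,255],
  [0,0,0,0,0,0,255],
  [0,0,0,0,0,0,255],
  [0,0,0,0,0,0,255],
])

```text
time: 4.4
ee_pos: [0.4756, -0.2691, 0.0095]
orientation: [1.905, 2.496, 0.0]
wrist_force: [-0.6, -0.2, 6.1]
gripper_width: 0.0452
grip_force: 62.7
```

```bash
cat >> h.py <<'E'
n=np.array([-.4651,.0406,.8843]);n/=np.linalg.norm(n)
EY=np.array([.0872,.9962,0]);EY-=n*(n@EY);EY/=np.linalg.norm(EY);EX=np.cross(EY,n)
O=np.array([.6993,.086,.0925]); DM=np.stack([EX,EY,n],1)
def deck(x,y,z): return O+DM@(np.array([x,y,z])/1000)
def todeck(p): return (DM.T@(np.array(p)-O)*1000).round(2)
RT=np.stack([EY,EX,-n],1)  # tool x=EY,y=EX,z=-n
def turn(Rt): return (R.from_matrix(Rt)*R.from_rotvec(read_state()['orientation']).inv()).as_rotvec(degrees=True)/4
E
python3 - <<'E'
from h import *
print(np.linalg.det(RT)); s=read_state()
t=turn(RT); print('turn units',t,np.linalg.norm(t))
for q in [(-22,-33,140),(-24,-33,12),(-26,-33,14)]: print(q,deck(*q).round(4),((deck(*q)-s['ee_pos'])/.03).round(3))
print('EX,n units/10mm',EX/3,EY/3,n/3)
E
```

```text
0.9999999999999999
turn units [ 0.64595884 -6.94793659 -4.974525  ] 8.569538179572811
(-22, -33, 140) [0.6119 0.0605 0.206 ] [ 4.544 10.987  6.551]
(-24, -33, 12) [0.6697 0.0555 0.0919] [ 6.469 10.819  2.747]
(-26, -33, 14) [0.667  0.0557 0.0927] [ 6.38  10.827  2.774]
EX,n units/10mm [ 0.29365079 -0.02570402  0.15562656] [2.90491918e-02 3.32065136e-01 3.27203436e-05] [-0.15503699  0.01353365  0.29477361]
```

Request:
send_rows([
  [0,0,0.5,0,0,0,255],
  [0,0,1,0,0,0,255],
  [0,0,1,0,0,0,255],
  [0,0,1,0,0,0,255],
  [0,0,0.5,0,0,0,255],
  [0.35,0.845,0.196,0.0497,-0.5345,-0.3827,255],
  [0.35,0.845,0.196,0.0497,-0.5345,-0.3827,255],
  [0.35,0.845,0.196,0.0497,-0.5345,-0.3827,255],
  [0.35,0.845,0.196,0.0497,-0.5345,-0.3827,255],
  [0.35,0.845,0.196,0.0497,-0.5345,-0.3827,255],
])

```text
time: 5.4
ee_pos: [0.5276, -0.1409, 0.1579]
orientation: [1.975, 2.255, 0.192]
wrist_force: [-0.2, -0.1, -3.1]
gripper_width: 0.0452
grip_force: 62.1
```

Request:
send_rows([
  [0.35,0.845,0.196,0.0497,-0.5345,-0.3827,255],
  [0.35,0.845,0.196,0.0497,-0.5345,-0.3827,255],
  [0.35,0.845,0.196,0.0497,-0.5345,-0.3827,255],
  [0.35,0.845,0.196,0.0497,-0.5345,-0.3827,255],
  [0.35,0.845,0.196,0.0497,-0.5345,-0.3827,255],
  [0.35,0.845,0.196,0.0497,-0.5345,-0.3827,255],
  [0.35,0.845,0.196,0.0497,-0.5345,-0.3827,255],
  [0.35,0.845,0.196,0.0497,-0.5345,-0.3827,255],
  [0,0,0,0,0,0,255],
  [0,0,0,0,0,0,255],
])

```text
time: 6.4
ee_pos: [0.6111, 0.0613, 0.2043]
orientation: [2.026, 1.86, 0.459]
wrist_force: [-0.7, -0.3, -3.7]
gripper_width: 0.0455
grip_force: 62.1
```

```bash
python3 - <<'E'
from h import *
im,d=snap('wrist','w2'); z=np.load('pics/w2.npz'); P=wcloud(d,z['p'],z['o']); s=read_state()
print(todeck(s['ee_pos']),turn(RT),s['wrist_force'],s['gripper_width'],s['q'])
Rm=rot(s['orientation'])
# block in tool frame: block top
T=(P-s['ee_pos'])@Rm*1000
m=(abs(T[...,0])<100)&(abs(T[...,1])<40)&(T[...,2]>-55)&(T[...,2]<-15)
im2=im.copy(); q=T[m]; print(len(q),np.percentile(q,[2,50,98],axis=0).round(1))
A=(P-O)@DM*1000
on=(abs(A[...,0])<95)&(abs(A[...,1])<200)&(abs(A[...,2])<5); print('deck pts',on.sum(),np.median(A[on],0))
E
```

```text
[-23.48 -32.92 138.88] [-0.01263933 -0.03462669 -0.01724057] [-0.30677363  0.30324258 -2.28480896] 0.04525983148562549 [ 0.09697537 -0.29322666  1.9213515  -0.09750373  1.03906376  0.21236119]
32653 [[-23.  -31.  -50.8]
 [ 34.3  -0.8 -34.4]
 [ 81.   30.3 -29.3]]
deck pts 18214 [34.12501919 56.14822153 -0.50863215]
```

View pics/w2.png

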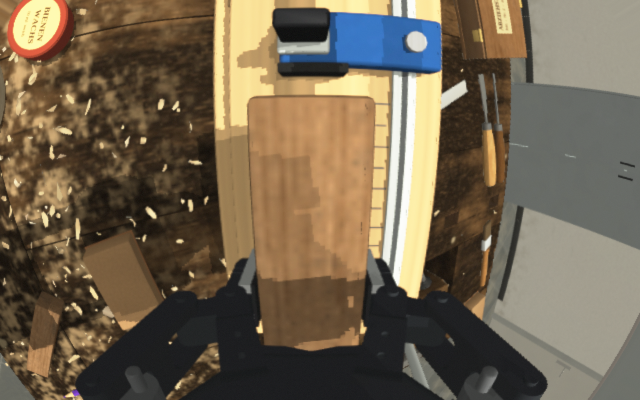

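Request:
send_rows([
  [0.272,-0.024,-0.518,0,0,0,255],
  [0.272,-0.024,-0.518,0,0,0,255],
  [0.272,-0.024,-0.518,0,0,0,255],
  [0.272,-0.024,-0.518,0,0,0,255],
  [0.272,-0.024,-0.518,0,0,0,255],
  [0.272,-0.024,-0.518,0,0,0,255],
  [0.272,-0.024,-0.518,0,0,0,255],
  [0,0,0,0,0,0,255],
  [0,0,0,0,0,0,255],
])

```text
time: 7.35
ee_pos: [0.6684, 0.0549, 0.096]
orientation: [2.027, 1.857, 0.459]
wrist_force: [-0.2, 0.2, -3.4]
gripper_width: 0.0453
grip_force: 62.1
```

Request:
send_rows([
  [0.031,-0.003,-0.059,0,0,0,255],
  [0.031,-0.003,-0.059,0,0,0,255],
  [0,0,0,0,0,0,255],
])

```text
time: 7.65
ee_pos: [0.6705, 0.0555, 0.0929]
orientation: [2.026, 1.857, 0.461]
wrist_force: [-0.2, 0.3, -3.7]
gripper_width: 0.0452
grip_force: 62.1
```

```bash
python3 - <<'E'
from h import *
s=read_state();print(todeck(s['ee_pos']),turn(RT).round(3),DM.T@s['wrist_force'])
E
```

```text
[-22.81 -32.87  12.48] [-0.017 -0.008 -0.008] [-1.87140052  0.25897969 -3.14521036]
```

Request:
send_rows([
  [0.031,-0.003,-0.059,0,0,0,255],
  [-0.049,0.0043,-0.026,0,0,0,255],
  [-0.049,0.0043,-0.026,0,0,0,255],
  [-0.049,0.0043,-0.026,0,0,0,255],
  [0,0,0,0,0,0,255],
])

```text
time: 8.15
ee_pos: [0.6668, 0.0559, 0.0883]
orientation: [2.026, 1.857, 0.46]
wrist_force: [-0.4, -0.2, -3.8]
gripper_width: 0.0453
grip_force: 62.1
```

Request:
send_rows([
  [-0.0294,0.0026,-0.0156,0,0,0,255],
  [0,0,0,0,0,0,255],
])

```text
time: 8.35
ee_pos: [0.6661, 0.0559, 0.0879]
orientation: [2.026, 1.857, 0.46]
wrist_force: [-0.6, -0.3, -3.7]
gripper_width: 0.0453
grip_force: 62.1
```

Request:
send_rows([
  [-0.0294,0.0026,-0.0156,0,0,0,255],
  [0,0,0,0,0,0,255],
])

```text
time: 8.55
ee_pos: [0.6652, 0.056, 0.0874]
orientation: [2.026, 1.857, 0.46]
wrist_force: [-0.2, 0.3, -2.9]
gripper_width: 0.0451
grip_force: 62.1
```

```bash
python3 - <<'E'
from h import *
s=read_state();print(todeck(s['ee_pos']),turn(RT).round(3),DM.T@s['wrist_force'])
E
```

```text
[-30.08 -32.83  10.13] [-0.017 -0.015 -0.008] [-1.56010167  0.29751157 -2.45414289]
```

Request:
send_rows([
  [-0.0294,0.0026,-0.0156,0,0,0,255],
  [0,0,0,0,0,0,255],
])

```text
time: 8.75
ee_pos: [0.6649, 0.056, 0.0875]
orientation: [2.025, 1.856, 0.462]
wrist_force: [5.0, 0.3, -3.5]
gripper_width: 0.0449
grip_force: 62.2
```

Request:
send_rows([
  [-0.0294,0.0026,-0.0156,0,0,0,255],
  [0,0,0,0,0,0,255],
])

```text
time: 8.95
ee_pos: [0.6646, 0.0561, 0.0877]
orientation: [2.024, 1.855, 0.464]
wrist_force: [11.3, -1.7, -2.7]
gripper_width: 0.0451
grip_force: 62.6
```

Request:
send_rows([
  [0.0294,-0.0026,0.0156,0,0,0,255],
  [0.0155,-0.0014,-0.0295,0,0,0,255],
  [0,0,0,0,0,0,255],
])

```text
time: 9.25
ee_pos: [0.6653, 0.0561, 0.0866]
orientation: [2.026, 1.856, 0.462]
wrist_force: [5.6, -0.6, -0.4]
gripper_width: 0.0453
grip_force: 63.9
```

Request:
send_rows([
  [0.0155,-0.0014,-0.0295,0,0,0,255],
  [0,0,0,0,0,0,255],
])

```text
time: 9.45
ee_pos: [0.6655, 0.0561, 0.0864]
orientation: [2.026, 1.857, 0.461]
wrist_force: [-10.2, 0.8, 11.5]
gripper_width: 0.0449
grip_force: 65.5
```

Request:
send_rows([
  [0.0155,-0.0014,-0.0295,0,0,0,255],
  [0,0,0,0,0,0,255],
])

```text
time: 9.65
ee_pos: [0.6655, 0.0561, 0.0863]
orientation: [2.026, 1.857, 0.461]
wrist_force: [-29.6, -0.3, 27.0]
gripper_width: 0.0453
grip_force: 68.3
```

```bash
python3 - <<'E'
from h import *
s=read_state();print(todeck(s['ee_pos']),turn(RT).round(3),DM.T@s['wrist_force'])
E
```

```text
[-30.35 -32.69   9.02] [-0.018 -0.012 -0.006] [-13.46168329  -2.91030248  37.58578036]
```

Request:
send_rows([
  [-0.0233,0.002,0.0442,0,0,0,255],
  [-0.0294,0.0026,-0.0156,0,0,0,255],
  [0,0,0,0,0,0,255],
])

```text
time: 9.95
ee_pos: [0.6652, 0.0561, 0.0866]
orientation: [2.024, 1.855, 0.463]
wrist_force: [6.6, -1.2, 5.0]
gripper_width: 0.0449
grip_force: 64.0
```

```bash
python3 - <<'E'
from h import *
s=read_state();print(todeck(s['ee_pos']),turn(RT).round(3),DM.T@s['wrist_force'])
E
```

```text
[-30.48 -32.8    9.37] [-0.018  0.033 -0.008] [ 8.19945819 -0.63609737  1.30947528]
```

Request:
send_rows([
  [0,0,0,0,0,0,0],
  [0,0,0,0,0,0,0],
  [0,0,0,0,0,0,0],
  [0,0,0,0,0,0,0],
  [0,0,0,0,0,0,0],
  [0,0,0,0,0,0,0],
  [0,0,0,0,0,0,0],
])

```text
time: 10.65
ee_pos: [0.6642, 0.0561, 0.0852]
orientation: [2.026, 1.857, 0.46]
wrist_force: [0.5, -0.3, -0.0]
gripper_width: 0.0853
grip_force: 0.0
```

Request:
send_rows([
  [-0.155,0.0135,0.295,0,0,0,0],
  [-0.31,0.027,0.59,0,0,0,0],
  [-0.31,0.027,0.59,0,0,0,0],
  [-0.31,0.027,0.59,0,0,0,0],
  [-0.31,0.027,0.59,0,0,0,0],
  [-0.31,0.027,0.59,0,0,0,0],
  [-0.31,0.027,0.59,0,0,0,0],
  [0,0,0,0,0,0,0],
])

```text
time: 11.45
ee_pos: [0.6038, 0.0616, 0.2041]
orientation: [2.024, 1.855, 0.465]
wrist_force: [0.1, 0.1, -0.7]
gripper_width: 0.0854
grip_force: 0.0
```

```bash
python3 - <<'E'
from h import *
im,d=snap('wrist','w3'); z=np.load('pics/w3.npz'); P=wcloud(d,z['p'],z['o']); s=read_state()
print(todeck(s['ee_pos']),turn(RT).round(3),s['gripper_width'],s['q'].round(2))
A=(P-O)@DM*1000
def rep(nm,m):
    q=A[m]; print(nm,len(q),*[x.round(1) for x in np.percentile(q,[1,50,99],axis=0)])
X,Y,Z=A[...,0],A[...,1],A[...,2]
hsv=cv2.cvtColor(im,cv2.COLOR_BGR2HSV); dark=hsv[...,2]<70
b=(abs(Z-44)<5)&(X>-65)&(X<5)&(Y<66); rep('block',b); print(cv2.minAreaRect(A[b][:,:2].astype(np.float32)))
rep('fin',(Z>84)&(Z<97)&(Y>60)&(X<30)&(X>-80)); rep('jaw',(Z>34)&(Z<45)&(Y>66)&(Y<90)&(X<10)&(X>-60)&dark)
rep('deck',(abs(Z)<5)&(abs(X)<95)&(abs(Y)<200))
E
```

```text
[-31.02 -32.71 140.31] [-0.022  0.027 -0.011] 0.08549459830546285 [ 0.1  -0.31  1.94 -0.1   1.03  0.22]
block 10409 [ -53.7 -171.3   40. ] [-31.3 -22.6  43.3] [-8.7 47.9 44.9]
((-31.14445686340332, -65.70287322998047), (230.22723388671875, 50.68745803833008), 89.96883392333984)
fin 1225 [-48.4  96.4  84.9] [-30.6 102.6  89.9] [-13.5 110.1  91.8]
jaw 703 [-49.8  73.4  34.2] [-23.5  77.3  39.1] [ 2.3 81.5 40.8]
deck 33956 [ -93.9 -191.4   -2.3] [ 5.6 -1.3 -0.5] [ 93.2 149.5   4.8]
```

View pics/w3.png

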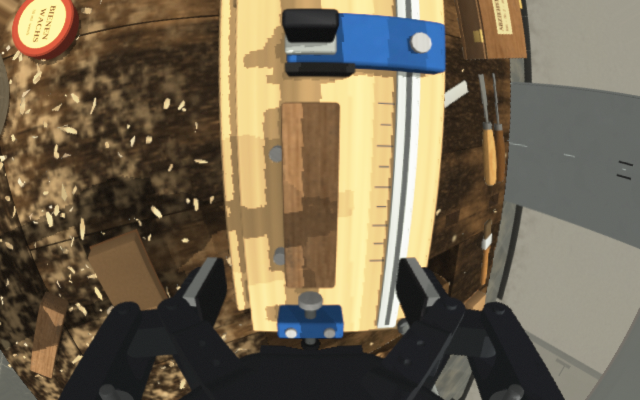

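Request:
send_rows([
  [0.017,0.196,0,-0.455,0.04,0.865,0],
  [0.017,0.196,0,-0.455,0.04,0.865,0],
  [0.017,0.196,0,-0.455,0.04,0.865,0],
  [0.017,0.196,0,-0.455,0.04,0.865,0],
  [0.017,0.196,0,-0.455,0.04,0.865,0],
  [0.017,0.196,0,-0.455,0.04,0.865,0],
  [0.017,0.196,0,-0.455,0.04,0.865,0],
  [0.017,0.196,0,-0.455,0.04,0.865,0],
  [0.017,0.196,0,-0.455,0.04,0.865,0],
  [0.017,0.196,0,-0.455,0.04,0.865,0],
])

```text
time: 12.5
ee_pos: [0.6088, 0.1203, 0.1988]
orientation: [1.255, 2.374, 0.256]
wrist_force: [0.5, 0.0, -0.1]
gripper_width: 0.085
grip_force: 0.0
```

Request:
send_rows([
  [0.017,0.196,0,-0.455,0.04,0.865,0],
  [0.017,0.196,0,-0.455,0.04,0.865,0],
  [0.017,0.196,0,-0.455,0.04,0.865,0],
  [0.017,0.196,0,-0.455,0.04,0.865,0],
  [0.017,0.196,0,-0.455,0.04,0.865,0],
  [0.017,0.196,0,-0.455,0.04,0.865,0],
  [0.017,0.196,0,-0.455,0.04,0.865,0],
  [0.017,0.196,0,-0.455,0.04,0.865,0],
  [0.017,0.196,0,-0.455,0.04,0.865,0],
  [0.017,0.196,0,-0.455,0.04,0.865,0],
])

```text
time: 13.5
ee_pos: [0.6139, 0.1791, 0.1988]
orientation: [0.384, 2.632, 0.035]
wrist_force: [0.2, 0.2, 0.8]
gripper_width: 0.0854
grip_force: 0.0
```

Request:
send_rows([
  [0.017,0.196,0,-0.455,0.04,0.865,0],
  [0.017,0.196,0,-0.455,0.04,0.865,0],
  [0.017,0.196,0,-0.455,0.04,0.865,0],
  [0,0,0,0,0,0,0],
  [0,0,0,0,0,0,0],
])

```text
time: 14.0
ee_pos: [0.6154, 0.1965, 0.1993]
orientation: [0.119, 2.656, -0.03]
wrist_force: [0.1, 0.8, -0.4]
gripper_width: 0.0852
grip_force: 0.0
```

```bash
python3 - <<'E'
from h import *
G=np.stack([-EX,EY,-n],1)
im,d=snap('wrist','w4'); z=np.load('pics/w4.npz'); P=wcloud(d,z['p'],z['o']); s=read_state()
print(todeck(s['ee_pos']),turn(G).round(3),s['gripper_width'],s['q'].round(2))
A=(P-O)@DM*1000;X,Y,Z=A[...,0],A[...,1],A[...,2]
m=(Z>84)&(Z<97)&(Y>60)&(Y<140)&(X<30)&(X>-80)
print(m.sum(),np.percentile(A[m],[1,50,99],axis=0).round(1))
E
```

```text
[-32.39 102.65 138.13] [ 0.007 -0.032  0.036] 0.08531744244897192 [ 0.36 -0.19  1.85 -0.23  1.06 -1.05]
1047 [[-49.3  96.9  85.3]
 [-33.1 103.7  89.8]
 [-14.3 110.5  91.5]]
```

Request:
send_rows([
  [0.242,-0.021,-0.46,0,0,0,0],
  [0.242,-0.021,-0.46,0,0,0,0],
  [0.242,-0.021,-0.46,0,0,0,0],
  [0.242,-0.021,-0.46,0,0,0,0],
  [0.242,-0.021,-0.46,0,0,0,0],
  [0,0,0,0,0,0,0],
])

```text
time: 14.65
ee_pos: [0.6517, 0.1929, 0.1279]
orientation: [0.117, 2.659, -0.032]
wrist_force: [0.4, 0.2, -0.7]
gripper_width: 0.0852
grip_force: 0.0
```

Request:
send_rows([
  [0,0,0,0,0,0,255],
  [0,0,0,0,0,0,255],
  [0,0,0,0,0,0,255],
  [0,0,0,0,0,0,255],
  [0,0,0,0,0,0,255],
  [0,0,0,0,0,0,255],
  [0,0,0,0,0,0,255],
  [0,0,0,0,0,0,255],
  [0,0,0,0,0,0,255],
  [0,0,0,0,0,0,255],
])

```text
time: 15.65
ee_pos: [0.6518, 0.1936, 0.1319]
orientation: [0.117, 2.655, -0.03]
wrist_force: [-6.1, 0.9, 4.5]
gripper_width: 0.013
grip_force: 58.9
```

```bash
cat > st.py <<'E'
from h import *
s=read_state();print(s['time'],todeck(s['ee_pos']),'F',(DM.T@s['wrist_force']).round(1),'tq',s['wrist_torque'].round(2),s['gripper_width'].round(4),s['grip_force'])
E
python3 st.py
```

```text
Traceback (most recent call last):
  File "st.py", line 2, in <module>
    s=read_state();print(s['time'],todeck(s['ee_pos']),'F',(DM.T@s['wrist_force']).round(1),'tq',s['wrist_torque'].round(2),s['gripper_width'].round(4),s['grip_force'])
                                                                                                                            ^^^^^^^^^^^^^^^^^^^^^^^^
AttributeError: 'float' object has no attribute 'round'
```

Request:
send_rows([
  [-0.031,0.003,0.059,0,0,0,255],
  [-0.0058,-0.0664,0,0,0,0,255],
  [-0.0116,-0.1328,0,0,0,0,255],
  [-0.0116,-0.1328,0,0,0,0,255],
  [-0.0116,-0.1328,0,0,0,0,255],
])

```text
time: 16.15
ee_pos: [0.6504, 0.1794, 0.132]
orientation: [0.116, 2.654, -0.03]
wrist_force: [24.9, 2.7, -17.4]
gripper_width: 0.0129
grip_force: 62.8
```

```bash
sed -i "s/s\['gripper_width'\].round(4)/s['gripper_width']/" st.py; python3 st.py
```

```text
16.15 [-31.83  88.75  61.5 ] F [ 13.6   4.9 -26.8] tq [ 0.54 -1.92  0.31] 0.012887657500559148 62.79600977897644
```

Request:
send_rows([
  [-0.0058,-0.0664,0,0,0,0,255],
  [-0.0058,-0.0664,0,0,0,0,255],
])

```text
time: 16.35
ee_pos: [0.65, 0.1754, 0.132]
orientation: [0.116, 2.654, -0.03]
wrist_force: [24.3, 1.3, -16.7]
gripper_width: 0.0127
grip_force: 62.8
```

```bash
python3 st.py
```

```text
16.35 [-31.85  84.73  61.52] F [ 13.5   3.5 -26. ] tq [ 0.48 -1.98  0.33] 0.012732487655884283 62.763304710388184
```

Request:
send_rows([
  [0.0248,-0.0022,-0.0472,0,0,0,255],
  [-0.0029,-0.0332,0,0,0,0,255],
  [-0.0029,-0.0332,0,0,0,0,255],
])

```text
time: 16.65
ee_pos: [0.65, 0.1739, 0.132]
orientation: [0.116, 2.654, -0.029]
wrist_force: [-0.9, 3.9, 1.5]
gripper_width: 0.0129
grip_force: 67.0
```

```bash
python3 st.py
```

```text
16.65 [-31.79  83.26  61.41] F [-0.4  3.8  1.9] tq [0.58 0.15 0.23] 0.012884259100311525 67.01817512512207
```

Request:
send_rows([
  [-0.0058,-0.0664,0,0,0,0,255],
  [-0.0058,-0.0664,0,0,0,0,255],
  [-0.0058,-0.0664,0,0,0,0,255],
  [-0.0058,-0.0664,0,0,0,0,255],
  [-0.0058,-0.0664,0,0,0,0,255],
  [-0.0058,-0.0664,0,0,0,0,255],
])

```text
time: 17.25
ee_pos: [0.6489, 0.1619, 0.132]
orientation: [0.116, 2.654, -0.029]
wrist_force: [-1.2, 7.2, 4.0]
gripper_width: 0.013
grip_force: 67.3
```

```bash
python3 st.py
```

```text
17.25 [-31.8   71.21  61.44] F [0.3 7.1 4.4] tq [1.03 0.2  0.5 ] 0.012979596513512538 67.31063604354858
```

Request:
send_rows([
  [-0.0058,-0.0664,0,0,0,0,255],
  [-0.0058,-0.0664,0,0,0,0,255],
  [-0.0058,-0.0664,0,0,0,0,255],
  [-0.0058,-0.0664,0,0,0,0,255],
  [-0.0058,-0.0664,0,0,0,0,255],
  [-0.0029,-0.0332,0,0,0,0,255],
  [-0.0029,-0.0332,0,0,0,0,255],
])

```text
time: 17.95
ee_pos: [0.6478, 0.1499, 0.1319]
orientation: [0.117, 2.655, -0.029]
wrist_force: [-2.5, 7.2, 3.7]
gripper_width: 0.0128
grip_force: 67.4
```

```bash
python3 st.py
```

```text
17.95 [-31.86  59.21  61.42] F [-1.   7.   4.7] tq [1.01 0.23 0.44] 0.012794993186885045 67.36666560173035
```

Request:
send_rows([
  [-0.0029,-0.0332,0,0,0,0,255],
  [-0.0029,-0.0332,0,0,0,0,255],
])

```text
time: 18.15
ee_pos: [0.6477, 0.148, 0.132]
orientation: [0.117, 2.655, -0.029]
wrist_force: [-1.1, 7.8, 3.2]
gripper_width: 0.013
grip_force: 67.4
```

```bash
python3 st.py
```

```text
18.15 [-31.82  57.24  61.45] F [-0.1  7.7  3.7] tq [0.99 0.28 0.44] 0.012992567842613411 67.3705244064331
```

Request:
send_rows([
  [-0.0029,-0.0332,0,0,0,0,255],
  [-0.0015,-0.0166,0,0,0,0,255],
])

```text
time: 18.35
ee_pos: [0.6475, 0.1465, 0.132]
orientation: [0.117, 2.655, -0.029]
wrist_force: [-1.9, 7.0, 3.1]
gripper_width: 0.013
grip_force: 67.4
```

Request:
send_rows([
  [-0.0015,-0.0166,0,0,0,0,255],
  [-0.0015,-0.0166,0,0,0,0,255],
])

```text
time: 18.55
ee_pos: [0.6475, 0.146, 0.132]
orientation: [0.116, 2.654, -0.028]
wrist_force: [0.1, 15.3, 2.2]
gripper_width: 0.0132
grip_force: 67.1
```

Request:
send_rows([
  [-0.0015,-0.0166,0,0,0,0,255],
  [-0.0015,-0.0166,0,0,0,0,255],
])

```text
time: 18.75
ee_pos: [0.6475, 0.1459, 0.132]
orientation: [0.116, 2.654, -0.026]
wrist_force: [2.8, 24.2, -0.0]
gripper_width: 0.0131
grip_force: 66.6
```

```bash
python3 st.py
```

```text
18.75 [-31.84  55.18  61.46] F [ 0.6 24.3 -0.3] tq [ 3.16 -0.1   1.56] 0.013066856220052547 66.64885818958282
```

Request:
send_rows([
  [0.0009,0.01,0,0,0,0,255],
  [0,0,0,0,0,0,255],
  [0,0,0,0,0,0,255],
  [0,0,0,0,0,0,255],
  [0,0,0,0,0,0,255],
])

```text
time: 19.25
ee_pos: [0.6475, 0.1459, 0.132]
orientation: [0.116, 2.654, -0.027]
wrist_force: [1.4, 17.0, 2.0]
gripper_width: 0.0128
grip_force: 66.9
```

```bash
python3 st.py
```

```text
19.25 [-31.88  55.19  61.44] F [ 0.8 17.   1.8] tq [ 2.33 -0.02  1.15] 0.01280708575878906 66.92841053009033
```

Request:
send_rows([
  [0.0006,0.0066,0,0,0,0,255],
  [0,0,0,0,0,0,255],
  [0,0,0,0,0,0,255],
  [0,0,0,0,0,0,255],
  [0,0,0,0,0,0,255],
  [0,0,0,0,0,0,255],
  [0,0,0,0,0,0,255],
])

```text
time: 19.95
ee_pos: [0.6475, 0.146, 0.132]
orientation: [0.116, 2.654, -0.027]
wrist_force: [0.9, 15.9, 1.3]
gripper_width: 0.0126
grip_force: 67.0
```

```bash
python3 st.py
```

```text
19.95 [-31.86  55.22  61.45] F [ 0.2 15.9  1.4] tq [2.11 0.11 1.01] 0.012647426401676947 67.04195201396942
```

Request:
send_rows([
  [-0.0008,-0.009,0,0,0,0,255],
  [0,0,0,0,0,0,255],
  [0,0,0,0,0,0,255],
  [0,0,0,0,0,0,255],
  [0,0,0,0,0,0,255],
  [0,0,0,0,0,0,255],
])

```text
time: 20.55
ee_pos: [0.6475, 0.1459, 0.132]
orientation: [0.116, 2.654, -0.026]
wrist_force: [1.0, 18.1, 0.9]
gripper_width: 0.013
grip_force: 66.8
```

Request:
send_rows([
  [0.0012,0.0133,0,0,0,0,255],
  [0,0,0,0,0,0,255],
  [0,0,0,0,0,0,0],
  [0,0,0,0,0,0,0],
  [0,0,0,0,0,0,0],
  [0,0,0,0,0,0,0],
  [0,0,0,0,0,0,0],
  [0,0,0,0,0,0,0],
  [0,0,0,0,0,0,0],
  [0,0,0,0,0,0,0],
])

```text
time: 21.55
ee_pos: [0.6474, 0.1448, 0.1316]
orientation: [0.117, 2.655, -0.03]
wrist_force: [-0.1, 0.1, 0.5]
gripper_width: 0.0852
grip_force: 0.0
```

```bash
python3 st.py
```

```text
21.55 [-31.99  54.02  61.14] F [0.2 0.1 0.5] tq [0.04 0.21 0.04] 0.08516484483964394 0.0
```

Retreat along the normal and check.

Request:
send_rows([
  [-0.155,0.0135,0.295,0,0,0,0],
  [-0.31,0.027,0.59,0,0,0,0],
  [-0.31,0.027,0.59,0,0,0,0],
  [-0.31,0.027,0.59,0,0,0,0],
  [-0.31,0.027,0.59,0,0,0,0],
  [-0.31,0.027,0.59,0,0,0,0],
  [0,0,0,0,0,0,0],
  [0,0,0,0,0,0,0],
])

```text
time: 22.35
ee_pos: [0.5962, 0.1493, 0.2293]
orientation: [0.116, 2.654, -0.03]
wrist_force: [0.8, -0.8, -0.6]
gripper_width: 0.0857
grip_force: 0.0
```

```bash
python3 - <<'E'
from h import *
im,d=snap('wrist','w5'); z=np.load('pics/w5.npz'); P=wcloud(d,z['p'],z['o']); A=(P-O)@DM*1000
X,Y,Z=A[...,0],A[...,1],A[...,2]
b=(abs(Z-44)<4)&(X>-65)&(X<0)&(Y<22)&(Y>-142); print(b.sum(),np.percentile(A[b],[1,50,99],axis=0).round(1)); 
c,_,_,_=np.linalg.lstsq(np.c_[A[b][:,:2],np.ones(b.sum())],A[b][:,2],rcond=None); print('tilt',np.degrees(c[:2]))
f=(Z>84)&(Z<97)&(Y>20)&(Y<140)&(X<30)&(X>-80);print('fin',np.percentile(A[f],[1,50,99],axis=0).round(1))
E
```

```text
6845 [[ -54.2 -136.5   40.9]
 [ -33.   -49.    43.4]
 [  -9.9   20.7   45. ]]
tilt [ 0.60841722 -0.07730973]
fin [[-48.7  48.2  85.5]
 [-33.3  55.2  89.9]
 [-15.   62.2  91.6]]
```

View pics/w5.png

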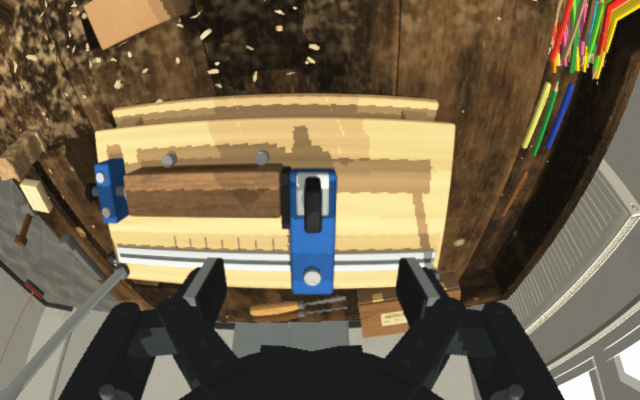

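The picture shows the block (125–282, 168–217) held between the stop's pad and the black jaw at x≈286. It rests against both pins at (169,158) and (262,157), and the gripper is clear.

```bash
python3 -c "
from station import r
print(r.finish_job())"
```

```text
the job is handed in; nothing more can be done
None
```

The job is handed in. The brown block lies flat against both pins, held snugly between the jaw and the stop's pad after a push of about 15 N that stayed well below 40 N. The gripper is clear, and the arm kept away from the sanding block, owl and tin.

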